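Make up the extraction and the PCR reagent carriers

ROBOT

A 6-joint arm with a two-finger parallel gripper is mounted at the origin on the work surface. World frame = base frame: x ahead of the robot, y to its left, z up, the work surface at z = 0. Lengths are in m, angles in rad, forces in N, time in s.
With the tool pointing down it reaches from about 0.275 to 0.975 m from the base axis. Payload 8.4 kg.
Tool frame: the origin (TCP) lies midway between the tips of the shut fingers; the grasp point (between the pads) lies 19 mm behind it; z points along the fingers, y is the line along which they close (so a half turn about z gives the same grasp; the last joint's range is limited). The gripper opens to 92 mm and grips with 3 to 60 N. Pads are 20 mm wide; open, the fingers measure 128 mm over their backs; the gripper's body (75 mm by 189 mm) begins 69 mm behind the grasp point.
Start: joints at [-1.208, 0.353, 1.633, -0, 1.155, -0.002], TCP at [0.223, -0.584, 0.215] pointing down, gripper open.
Joint ranges: [-2.63, 2.63], [-0.92, 2.1], [0.06, 2.66], [-1.3, 4.44], [0, 2.69], [-3.02, 3.02]. Speed limits (rad/s): [2.22, 2.22, 2.79, 3.14, 3.14, 3.14].

INTERFACE

Orientations are given as a unit quaternion [w, x, y, z].
In Python, from cell import manip, eyes, order gives the robot as it stands.
- The arm moves only by the tool drive_tool, never from a script. Its argument "targets" is a list of rows, each a list of 7 numbers: the shift along the tool's x, y, z in m, then the turn, a rotation vector about the tool's x, y, z in rad, then the opening, from 0 (shut) to 1 (fully open). In form: [[x, y, z, ax, ay, az, jaw], ...]. A call has 1 to 12 rows; each row shifts and turns the commanded pose from where the row before left it, along the tool's axes as they then stand; what a row does not reach is not made up. A row lasts 1/10 s, in which the tool goes at most 50 mm and 8.59 degrees, less where a joint would pass 70% of its speed; a pose out of reach is approached as far as the arm can. A call is refused whole if a number of a shift passes 0.05 or a number of a turn 0.15, either way. A call with a gripper value outside its range is refused whole. The fingers move at their own pace and stop on an object; "newtons" is the grip in N (left out, the last holds). Time passes only in rows, so rows that do not move let the fingers close. It gives the time, the measured TCP pose, the force, the opening and the grip force at its end, in the units of the state.
- manip.sense(): the state, without advancing time (a new reading comes with each control period).
- eyes.grab_frame(name): name is "scene" or "side" or "wrist"; returns (picture, depth): 400x640x3 uint8, red, green, blue; 400x640 float32, m along the optical axis (not along the pixel's ray), 0 where there is no reading.
- eyes.camera_model(name): a dict with "fovy" (degrees; the focal length in pixels is half the picture's height over the tangent of half this angle, whatever the lens; pixels are square), "cx", "cy" (the principal point, pixels), "origin" and "attitude" of the camera in the world. Camera axes: x right, y down, z forward; pixel columns grow to the right and rows downward; lengths in m; the calibration is good to about 2 mm. The wrist camera is an equidistant fisheye: a pixel r from the principal point sees the ray r / f radians off the axis. A picture is of the moment at which its call begins: read the wrist's pose just before it. camera_model takes no time and is no camera call; for the wrist camera it gives the pose at the moment of the call.
- order.sign_off(): hands the job in; it is judged then, once.
Trained networks look in the newest picture that a camera, given by its name, has taken for a name from the list of things; names that differ only in an ending like _2 or _b are one class to them, and where a whole thing is asked for, a point or a joint stands for the part that bears it (a point fixed in the world has none). Each returns a list of dicts, best first, with "p" (0 to 1); they miss things now and then, are a little off and sometimes report something else, mostly with a low value. They report only what shows in the picture. A call takes as long as a camera call. They do not tell look-alikes from the thing itself.
- eyes.boxes_of(name, camera): "at" ([x, y, z] in m, in world coordinates, good to about 4 mm: the middle of the surface that is visible of it).
- eyes.trace(name, camera): "pixels" (400x640 bool, what is visible of it).
The state is a dict: "clock": time; "joint_pos": joint angles; "qvel": joint speeds; "tau": joint torques, N m; "eef_pos": TCP position; "tool_rot": TCP orientation; "force": force on the tool from outside, world axes, zero at the start; "moment": the same for the moment, N m; "width": finger opening in m; "grip_force": force on a finger pad.
Only numpy, scipy, OpenCV 4.12 (cv2) and the standard library are available. Lean on these libraries where they do the work, as an engineer would, in place of code of your own. Each camera call takes 0.05 s, during which the arm holds its last target. There are 200 camera calls.

TASK

Make up the two reagent carriers for today's runs on the liquid handler. The extraction carrier, the long one with three bays, gets the square bottle and the larger jar in its two square bays, either way round, and the empty trough in its long bay; the PCR carrier, the short one with two bays, gets the small round bottle in its square bay and the tube block in its long bay. Stand everything upright and flat on the bay floors, keep it upright on the way, and leave the small jar, the timer and the pipette where they are.

Things in the scene. Friction and masses are not known exactly. Their poses are not given: they have to be found in the camera images.
- extraction_carrier: The LONG carrier, THREE bays in a row. Fixed aluminium carrier, low black ribs: 276 mm (y) x 78 (x), plus a 24 mm wire handle at its +y end. Ribs 4 mm thick, tops 16 mm and bay floors 6 mm over the bench. Bay centres at x=0: square (70x70 inside) y=-99 and -25 mm, long (70 in x, 120 in y) y=+74. y is within 0.2 rad of world y. Origin: centre of the underside without the handle.
- pcr_carrier: The SHORT carrier, TWO bays in a row. Fixed aluminium carrier, low black ribs: 202 mm (y) x 78 (x), plus a 24 mm wire handle at its +y end. Ribs 4 mm thick, tops 16 mm and bay floors 6 mm over the bench. Bay centres at x=0: square (70x70 inside) y=-62 mm, long (70 in x, 120 in y) y=+37. y is within 0.2 rad of world y. Origin: centre of the underside without the handle.
- square_bottle: White square plastic bottle with round white screw cap, 0.16 kg. Body 50 x 50 mm and 64 mm high, then a short shoulder and a cap 33 mm across, 88 mm in all; flat sides face its x and y axes. Origin: centre of its underside, z up.
- large_jar: The LARGER of two squat white round jars with wide lids: 54 mm across, 58 mm high, 0.11 kg; straight sides. Origin: centre of its underside, z up.
- round_bottle: Small amber glass round bottle with black cap: body 42 mm across and straight up to 56 mm, then a shoulder and a cap 25 mm across, 84 mm in all, 0.10 kg. Origin: centre of its underside, z up.
- trough: White open-topped reagent trough, empty: 100 mm long (its y axis), 38 mm wide (x), 50 mm high, walls 3 mm, V-shaped inside, 0.07 kg. Firm enough to be gripped across its width. Origin: centre of its underside, z up.
- tube_block: Bare aluminium cooling block holding eight small grey-capped tubes in two rows of four, dark grooves round its foot: 90 mm long (y), 46 mm wide (x), block 46 mm high, tube caps up to 53 mm, 0.36 kg. Origin: centre of its underside, z up.
- small_jar: The SMALLER white round jar, otherwise like the larger: 38 mm across, 40 mm high. Loose, stands among the stock; belongs to no kit. Origin: centre of its underside, z up.
- timer: White bench timer with grey display lying flat, 62 x 76 x 16 mm; loose, beyond the carriers; belongs to no kit. Origin: centre of its underside, z up.
- pipette: White hand pipette lying flat roughly along the world's y, about 260 mm long (its y axis, from -125 to +133 mm), 24 mm high; loose, beyond the carriers; belongs to no kit. Origin: centre of its underside, z up.
Not all that is in view belongs to the job. Leave any blue or red look-alike of the round_bottle alone.

How it is judged:
By the outcome, as a careful person would: the job done as asked, in the order asked, and still so for the second after the job is handed in, with the robot touching nothing.
It also fails if it takes over 125 s, if anything falls off the work surface, if the arm or the gripper's body presses on something with over 40 N, if the wrist force passes 120 N, or if a joint passes its speed limit or range.

## Working session

There is one attempt and no reset: what is moved stays moved. The work goes in short steps, Python scripts to look and compute and a tool call to move; the robot and the scene stay as the last step left them, time stands still between calls to the robot, and variables do not carry over. Pictures are saved under pics/ and viewed, at most 14 in all, crops included, and the job is handed in when it is done.

Besides the shell and the picture viewer there is one more tool, called after "Emit:" by a JSON object that holds its "api" and its "payload", one argument or row to a line. drive_tool: Moves the arm, as the interface text tells. Its arguments: {"type":"object","properties":{"targets":{"type":"array","items":{"type":"array","items":{"type":"number"}}},"newtons":{"type":"number"}},"required":["targets"]}

```bash
ls; mkdir -p pics; python3 - <<'E'
from cell import manip, eyes, order
import cv2, numpy as np
s=manip.sense(); print({k:np.round(v,3) for k,v in s.items()})
for c in ("scene","side","wrist"):
    m=eyes.camera_model(c); print(c,m)
    p,d=eyes.grab_frame(c); cv2.imwrite(f"pics/{c}0.png",p[:,:,::-1]); np.save(f"pics/{c}0.npy",d)
    for n in ["extraction_carrier","pcr_carrier","square_bottle","large_jar","round_bottle","trough","tube_block","small_jar","timer","pipette"]:
        if c=="wrist": break
        print(c,n,[(np.round(b["at"],3).tolist(),round(b["p"],2)) for b in eyes.boxes_of(n,c)][:4])
E
```

```text
pics
{'clock': np.float64(0.0), 'joint_pos': array([-1.208,  0.354,  1.634, -0.   ,  1.155, -0.002]), 'qvel': array([ 0.002,  0.   , -0.001,  0.   , -0.   ,  0.   ]), 'tau': array([-1.0000e-03, -5.9384e+01, -3.3422e+01,  7.0000e-02,  2.3000e-02,
       -0.0000e+00]), 'eef_pos': array([ 0.223, -0.583,  0.214]), 'tool_rot': array([-0.001,  0.983,  0.181, -0.   ]), 'force': array([0.329, 0.092, 0.554]), 'moment': array([ 0.018, -0.004, -0.043]), 'grip_force': np.float64(0.0), 'width': np.float64(0.092)}
scene {'fovy': 56.89160967700709, 'cx': 320.0627227114578, 'cy': 198.2574067678744, 'origin': array([ 1.23635623, -0.11184448,  0.81112362]), 'attitude': array([-0.26115062,  0.68666532,  0.6370195 , -0.23344646])}
scene extraction_carrier [([0.626, 0.18, 0.01], 0.75)]
scene pcr_carrier [([0.619, -0.158, 0.006], 0.94)]
scene square_bottle [([0.458, 0.245, 0.055], 0.76), ([0.766, -0.185, 0.016], 0.16)]
scene large_jar [([0.52, 0.412, 0.048], 0.9), ([0.431, -0.08, 0.035], 0.56)]
scene round_bottle [([0.623, -0.433, 0.055], 0.95), ([0.424, -0.384, 0.049], 0.77), ([0.516, -0.417, 0.052], 0.7
[... 600 characters left out ...]
5, 0.007], 0.6)]
side square_bottle [([0.44, 0.228, 0.049], 0.59)]
side large_jar [([0.506, 0.399, 0.036], 0.73)]
side round_bottle [([0.504, -0.523, 0.053], 0.96), ([0.503, -0.441, 0.056], 0.93), ([0.411, -0.404, 0.052], 0.93), ([0.603, -0.452, 0.055], 0.75)]
side trough [([0.455, -0.275, 0.033], 0.96)]
side tube_block [([0.434, 0.068, 0.041], 0.98)]
side small_jar [([0.42, -0.092, 0.035], 0.66)]
side timer [([0.762, -0.2, 0.019], 0.6)]
side pipette [([0.758, 0.056, 0.02], 0.82)]
wrist {'fovy': 65.70646984690485, 'cx': 317.3471214626962, 'cy': 197.2041478418301, 'origin': array([ 0.28720456, -0.55886832,  0.38543538]), 'attitude': array([ 0.10412707,  0.81690585, -0.56274486, -0.07169805])}
```

View pics/scene0.png

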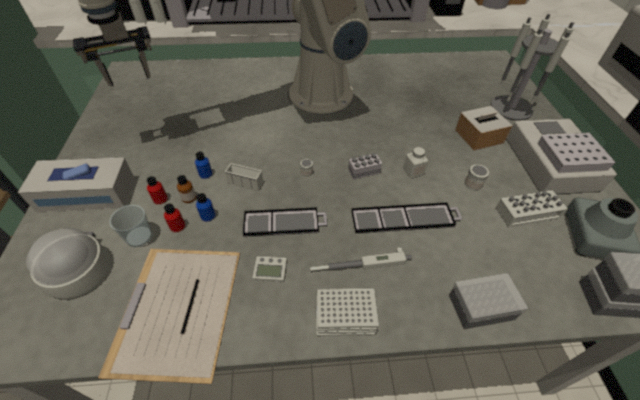

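View pics/side0.png

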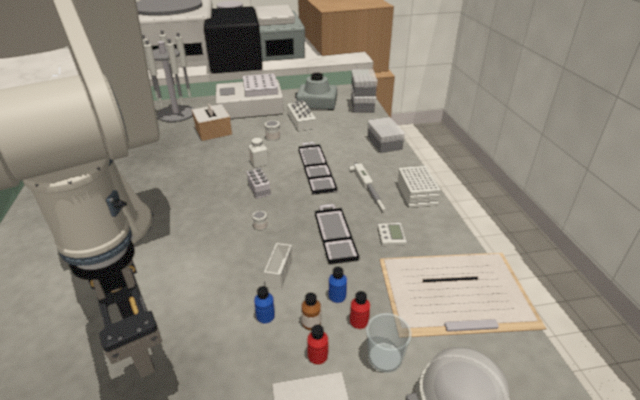

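The pictures show:

- **Carriers:** the long one is at scene (405,217) and the short one at (284,221).
- **Stock:** square bottle (416,163), larger jar (478,177), small jar (307,167), trough (243,177), tube block (365,165).
- **Round bottle candidates (scene):** amber (187,188), blue (203,165) and (205,207), red (156,190) and (174,217). By the description I choose the amber one, which is at side (311,310).

Next I'll measure from the depth in both views.

```bash
cat > h.py <<'E'
from cell import manip, eyes, order
import cv2, numpy as np
from scipy.spatial.transform import Rotation as R
def q(a): return R.from_quat(np.r_[a[1:],a[0]])
def cloud(cam,d,mask,m=None):
    m=m or eyes.camera_model(cam); f=200/np.tan(np.radians(m["fovy"]/2))
    v,u=np.nonzero(mask&(d>0)); z=d[v,u]; x=(u-m["cx"])/f; y=(v-m["cy"])/f
    if cam=="wrist":
        r=np.hypot(x,y)+1e-9; k=np.tan(r)/r; x=x*k; y=y*k
    return q(m["attitude"]).apply(np.c_[x*z,y*z,z])+m["origin"], np.c_[u,v]
def rect(P):
    c,s,a=cv2.minAreaRect(P[:,:2].astype(np.float32)*1000)
    if s[0]>s[1]: s=s[::-1]; a-=90   # a: angle of the short side (x axis) in the world
    return np.round(c,1),np.round(s,1),round((a+90)%180-90,1)
E
python3 - <<'E'
from h import *
for c in ("scene","side"):
    p,d=eyes.grab_frame(c)
    for n in ["extraction_carrier","pcr_carrier","square_bottle","large_jar","round_bottle","trough","tube_block","small_jar","timer","pipette"]:
        for t in eyes.trace(n,c)[:5]:
            if t["p"]<.5: continue
            P,uv=cloud(c,d,cv2.erode(t["pixels"].astype(np.uint8),np.ones((2,2)))>0)
            if len(P)<10: continue
            zt=np.percentile(P[:,2],97); T=P[P[:,2]>zt-.012] if "carrier" not in n else P[P[:,2]<.03]
            col=p[uv[:,1],uv[:,0]].mean(0).astype(int) if n=="round_bottle" else ""
            print(c,n,round(t["p"],2),uv.mean(0).astype(int),"ztop",round(zt*1000),"top",*rect(T),"all",*rect(P),col)
m=(d>0)&np.all(p>90,2)
P,_=cloud("side",d,np.ones((400,640),bool)); t=P[(abs(P[:,0]-.45)<.06)&(abs(P[:,1]+.17)<.03)]; print("bench z",np.median(t[:,2]))
i=cv2.resize(p[240:380,230:430],(800,560),interpolation=cv2.INTER_CUBIC); cv2.imwrite("pics/amber.png",i[:,:,::-1])
E
```

```text
scene extraction_carrier 0.86 [404 217] ztop 17 top [627.6 186.6] [ 80.7 298.7] 1.2 all [627.6 186.6] [ 80.7 298.7] 1.2 
scene pcr_carrier 0.68 [282 222] ztop 16 top [ 618.9 -146.5] [ 80.2 223.1] 0.2 all [ 618.9 -146.5] [ 80.2 223.1] 0.2 
scene square_bottle 0.95 [416 163] ztop 88 top [449.3 252.1] [26.3 34.3] -10.3 all [426.8 278.7] [ 58.9 131.3] 38.2 
scene large_jar 0.82 [477 177] ztop 60 top [512.  420.4] [48.7 50.9] -5.9 all [508.8 439.9] [49.9 92.7] 9.2 
scene round_bottle 0.93 [186 190] ztop 84 top [ 512.7 -421.2] [16.3 19.2] 63.5 all [ 516.2 -419.3] [27.3 35.7] 44.1 [74 55 38]
scene round_bottle 0.93 [156 191] ztop 84 top [ 512.2 -502.8] [16.7 17.6] 61.9 all [ 516.9 -499.7] [26.6 32.4] -7.0 [81 16 14]
scene round_bottle 0.74 [203 165] ztop 84 top [ 415.9 -386.3] [17.2 21.3] 19.8 all [ 421.5 -385.2] [28.6 36.8] 1.5 [21 39 71]
scene round_bottle 0.67 [174 219] ztop 85 top [ 614.7 -437.8] [14.9 16.7] -22.6 all [ 618.2 -434.8] [25.3 37.6] 11.9 [82 16 15]
scene round_bottle 0.62 [205 208] ztop 84 top [ 581.  -359.9] [17.9 21.9] 59.6 all [ 585.9 -358. ] [28.9 36.1] 49.4 [22 39 70]

[... 1902 characters left out ...]
bottle 0.6 [310 311] ztop 84 top [ 497.4 -458.3] [22.3 86.4] -15.0 all [ 508.4 -457.4] [40. 85.] 7.3 [113  89  70]
side trough 0.65 [278 266] ztop 50 top [ 455.4 -266.5] [ 37.9 102.9] -21.2 all [ 455.4 -266.6] [ 38.4 103.2] -21.8 
side tube_block 0.73 [258 183] ztop 53 top [432.1  93.7] [43.6 87.2] 14.7 all [433.3  93.8] [47.1 87.9] 13.2 
side small_jar 0.55 [259 220] ztop 42 top [422.9 -85.3] [31.6 33.3] -41.5 all [423.5 -85.2] [31.4 33.8] -45.7 
side timer 0.67 [391 234] ztop 19 top [ 759.4 -192.7] [61.8 77.1] -6.5 all [ 759.4 -192.7] [61.8 77.1] -6.5 
side pipette 0.61 [366 181] ztop 26 top [765.2  29.6] [ 27.1 233. ] 6.6 all [768.   29.6] [ 33.5 233.5] 7.4 
bench z -0.0005345992584998571
```

View pics/amber.png

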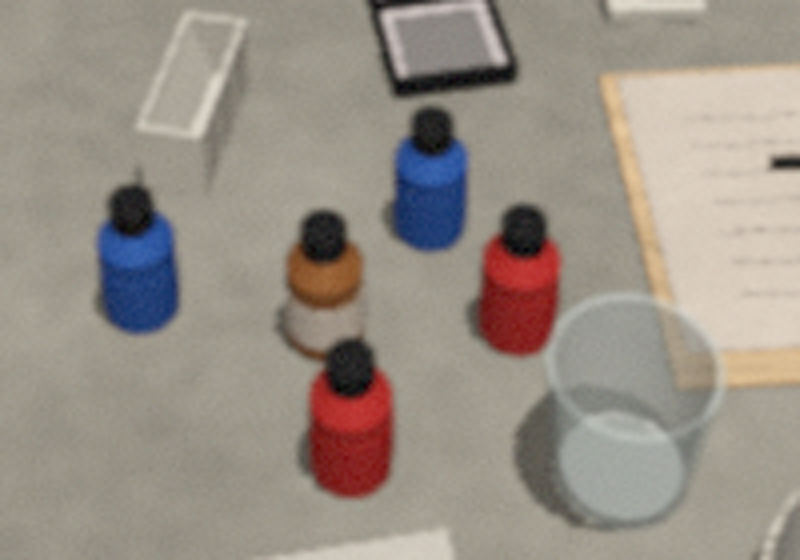

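The crop shows the amber bottle at (325,280), with two blue and two red look-alikes around it. Nearest centres are about 82 mm away, so I'll close along roughly -55°. Now a pass over the stock with the wrist camera.

```bash
cat >> h.py <<'E'
def plan(xyz,psi,n):
    "constant row, n times: to TCP xyz (mm), tool y at psi deg in the world, pointing down"
    s=manip.sense(); R0=q(s["tool_rot"]); c,t=np.cos(np.radians(psi)),np.sin(np.radians(psi))
    Rt=R.from_matrix(np.c_[[-t,c,0],[c,t,0],[0,0,-1]])
    v=(R0.inv()*Rt).as_rotvec(); Y=R0.as_matrix()[:,1]
    w=v/n; M=sum(R.from_rotvec(k*w).as_matrix() for k in range(n))
    d=np.linalg.solve(M,R0.inv().apply(np.array(xyz)/1000-s["eef_pos"]))
    print("n",n,"row",np.round(d,4).tolist(),np.round(w,4).tolist(),"psi now",round(np.degrees(np.arctan2(Y[1],Y[0])),1),"t",round(float(s["clock"]),1),"tcp",np.round(s["eef_pos"]*1000,1))
E
python3 -c "
from h import *
plan([420,60,330],0,16)"
```

```text
n 16 row [0.0421, -0.0151, -0.0072] [-0.0, 0.0, -0.0754] psi now -69.1 t 2.2 tcp [ 222.9 -583.9  214.6]
```

Emit:
{"api": "drive_tool", "payload": {
  "targets": [
    [0.042,-0.015,-0.007,0,0,-0.075,1],
    [0.042,-0.015,-0.007,0,0,-0.075,1],
    [0.042,-0.015,-0.007,0,0,-0.075,1],
    [0.042,-0.015,-0.007,0,0,-0.075,1],
    [0.042,-0.015,-0.007,0,0,-0.075,1],
    [0.042,-0.015,-0.007,0,0,-0.075,1],
    [0.042,-0.015,-0.007,0,0,-0.075,1],
    [0.042,-0.015,-0.007,0,0,-0.075,1]
  ]
}}

```text
clock: 3.05
eef_pos: [0.4224, -0.2922, 0.271]
tool_rot: [0.0, 0.885, 0.465, 0.0]
force: [0.0, -0.7, -0.5]
width: 0.0919
grip_force: 0.0
```

```bash
cat > w.py <<'E'
from h import *
import sys
def look(tag,names):
    m=eyes.camera_model("wrist"); p,d=eyes.grab_frame("wrist"); cv2.imwrite(f"pics/{tag}.png",p[:,:,::-1])
    for n in names:
        for t in eyes.trace(n,"wrist")[:5]:
            if t["p"]<.4: continue
            P,uv=cloud("wrist",d,cv2.erode(t["pixels"].astype(np.uint8),np.ones((3,3)))>0,m)
            if len(P)<30: continue
            zt=np.percentile(P[:,2],97); T=P[P[:,2]>zt-.012] if "carrier" not in n else P[P[:,2]<.03]
            B=P[(P[:,2]>.008)&(P[:,2]<zt-.02)]
            print(n,round(t["p"],2),uv.mean(0).astype(int),"zt",round(zt*1000),"top",*rect(T),"all",*rect(P))
A=["extraction_carrier","pcr_carrier","square_bottle","large_jar","round_bottle","trough","tube_block","small_jar"]
E
python3 -c "
from w import *
look('w1',A)
plan([420,60,330],0,9)"
```

```text
pcr_carrier 0.96 [388  37] zt 17 top [ 613.1 -181.9] [ 77.5 157.1] -0.5 all [ 613.1 -181.9] [ 77.5 157.1] -0.5
large_jar 0.69 [229  46] zt 43 top [421.4 -81.9] [33.7 35. ] 9.6 all [421.4 -81.9] [33.7 35. ] 9.6
round_bottle 0.77 [438 152] zt 86 top [ 573.1 -361.8] [22.  23.3] -81.4 all [ 570.2 -358.5] [31.5 37.3] -50.4
round_bottle 0.74 [444 246] zt 62 top [ 518.2 -497.7] [ 5.  20.4] 15.8 all [ 517.  -495.4] [ 7.  24.7] 25.6
round_bottle 0.74 [477 185] zt 86 top [ 603.9 -437.9] [21.3 22. ] 71.5 all [ 601.8 -434.8] [30.8 37.5] -60.1
round_bottle 0.7 [349 233] zt 86 top [ 409.9 -387. ] [21.4 22.2] -73.7 all [ 410.7 -383.2] [32.1 37.2] 68.0
trough 0.88 [326 142] zt 51 top [ 453.1 -265.8] [37.2 97.8] -22.7 all [ 453.1 -265.8] [37.2 97.8] -22.7
small_jar 0.94 [229  46] zt 43 top [422.3 -82.5] [33.6 33.8] -80.7 all [422.3 -82.5] [33.6 33.8] -80.7
n 9 row [0.0377, -0.0134, -0.0066] [-0.0001, 0.0, -0.0676] psi now -34.8 t 3.5 tcp [ 421.1 -294.9  270.3]
```

Emit:
{"api": "drive_tool", "payload": {
  "targets": [
    [0.038,-0.013,-0.007,0,0,-0.068,1],
    [0.038,-0.013,-0.007,0,0,-0.068,1],
    [0.038,-0.013,-0.007,0,0,-0.068,1],
    [0.038,-0.013,-0.007,0,0,-0.068,1],
    [0.038,-0.013,-0.007,0,0,-0.068,1],
    [0.038,-0.013,-0.007,0,0,-0.068,1],
    [0.038,-0.013,-0.007,0,0,-0.068,1],
    [0.038,-0.013,-0.007,0,0,-0.068,1],
    [0.038,-0.013,-0.007,0,0,-0.068,1],
    [0,0,0,0,0,0,1]
  ]
}}

```text
clock: 4.5
eef_pos: [0.4228, 0.0649, 0.3344]
tool_rot: [-0.0, 0.703, 0.711, 0.001]
force: [-0.9, -0.3, 0.0]
width: 0.0917
grip_force: 0.0
```

```bash
python3 -c "
from w import *
look('w2',A)
plan([446,249,150],0,6)"
```

```text
extraction_carrier 0.81 [438 100] zt 17 top [622.4 185.7] [ 78.4 293.4] 0.2 all [622.4 185.7] [ 78.4 293.4] 0.2
pcr_carrier 0.6 [418 279] zt 18 top [ 612.8 -148.2] [ 77.4 225.4] -1.2 all [ 612.8 -148.2] [ 77.4 225.4] -1.2
pcr_carrier 0.49 [332  43] zt 90 top [433.3 235.2] [28.7 59.8] 60.6 all [441.8 249.5] [47.5 48.1] 14.4
square_bottle 0.73 [332  43] zt 90 top [443.1 250.8] [31.6 35.1] -71.4 all [441.6 250.1] [48.5 49.5] -73.2
trough 0.86 [331 337] zt 51 top [ 454.8 -257.4] [38. 86.] -21.9 all [ 451.8 -264.1] [ 38.  100.8] -22.5
small_jar 0.71 [316 248] zt 43 top [421.5 -77.6] [34.1 36.1] 30.9 all [421.4 -77.5] [34.3 36.1] 25.1
n 6 row [0.0313, 0.0039, 0.0306] [-0.0001, 0.0, 0.0007] psi now 0.2 t 5.0 tcp [423.3  61.2 333.4]
```

View pics/w2.png

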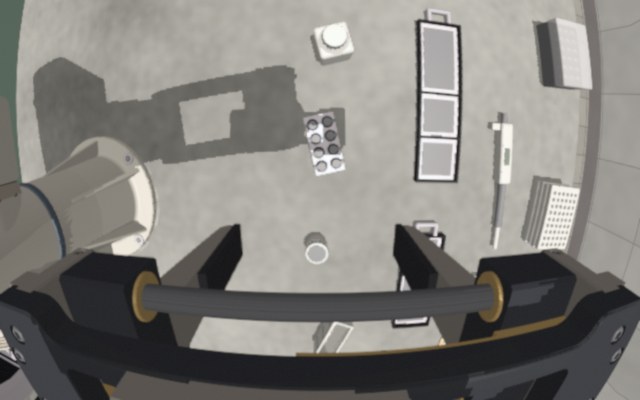

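The wrist view shows the square bottle at (333,42), turned about 15°, the block at (324,145) and the long carrier at (438,100) with its handle at the top (+y). I'll move in on the bottle.

```bash
python3 -c "
from h import *
plan([443,200,200],15,5)"
```

```text
n 5 row [0.0273, 0.0069, 0.0267] [-0.0001, 0.0, -0.0515] psi now 0.2 t 5.0 tcp [423.3  61.2 333.4]
```

Emit:
{"api": "drive_tool", "payload": {
  "targets": [
    [0.027,0.007,0.027,0,0,-0.052,1],
    [0.027,0.007,0.027,0,0,-0.052,1],
    [0.027,0.007,0.027,0,0,-0.052,1],
    [0.027,0.007,0.027,0,0,-0.052,1],
    [0.027,0.007,0.027,0,0,-0.052,1],
    [0,0,0,0,0,0,1],
    [0,0,0,0,0,0,1]
  ]
}}

```text
clock: 5.65
eef_pos: [0.4429, 0.1995, 0.1981]
tool_rot: [-0.0, 0.607, 0.795, -0.001]
force: [0.1, -0.4, -0.0]
width: 0.0921
grip_force: 0.0
```

```bash
python3 -c "
from w import *
look('w3',['square_bottle','extraction_carrier','tube_block','large_jar'])
plan([443,250,110],15,3)"
```

```text
square_bottle 0.88 [332 138] zt 90 top [442.  252.2] [33.  33.7] -75.0 all [443.  252.2] [47.5 47.8] -75.0
extraction_carrier 0.82 [460 189] zt 17 top [623.1 186.5] [ 79.4 297.3] 0.6 all [623.1 186.5] [ 79.4 297.3] 0.6
tube_block 0.91 [287 253] zt 55 top [430.6 103.8] [43.9 81.2] 13.4 all [430.6 104.4] [43.8 82.2] 14.1
large_jar 0.96 [424  17] zt 60 top [508.2 412.1] [37.  52.4] -67.0 all [506.8 412.9] [39.  52.2] -72.4
n 3 row [0.0164, 0.0041, 0.0299] [0.0006, -0.0001, 0.0009] psi now 15.2 t 5.9 tcp [443.8 199.1 199.7]
```

View pics/w3.png

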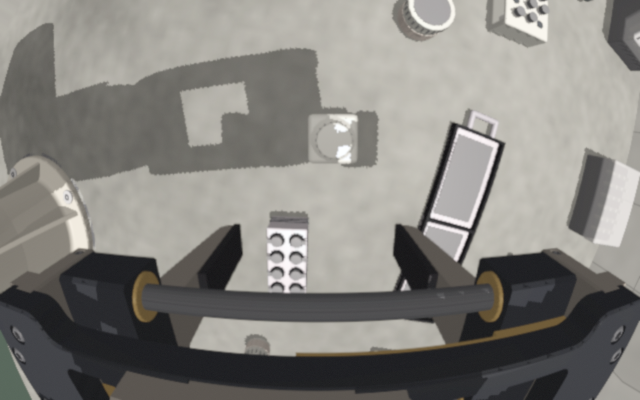

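The bottle shows at (333,138), square to the tool with centre (443,251). Picking it.

Emit:
{"api": "drive_tool", "payload": {
  "targets": [
    [0.017,0.004,0.03,0,0,0,1],
    [0.017,0.004,0.03,0,0,0,1],
    [0.017,0.004,0.03,0,0,0,1],
    [0,0,0,0,0,0,1],
    [0,0,0.03,0,0,0,1],
    [0,0,0.03,0,0,0,1],
    [0,0,0.027,0,0,0,1],
    [0,0,0,0,0,0,1],
    [0,0,0,0,0,0,0.3],
    [0,0,0,0,0,0,0.3],
    [0,0,0,0,0,0,0.3],
    [0,0,0,0,0,0,0.3]
  ],
  "newtons": 20
}}

```text
clock: 7.1
eef_pos: [0.442, 0.2524, 0.0228]
tool_rot: [0.0, 0.607, 0.795, 0.001]
force: [0.4, 0.2, -0.6]
width: 0.0616
grip_force: 0.0
```

```bash
python3 -c "
from h import *
print(manip.sense()['width'],manip.sense()['grip_force'])
plan([443,251,90],15,2)"
```

```text
0.0616222865433898 0.0
n 2 row [-0.0008, 0.0004, -0.0336] [0.0009, -0.0002, 0.0021] psi now 15.2 t 7.1 tcp [442.  252.4  22.8]
```

Emit:
{"api": "drive_tool", "payload": {
  "targets": [
    [0,0,0,0,0,0,0.3],
    [0,0,0,0,0,0,0.3],
    [0,0,0,0,0,0,0.3],
    [0,0,-0.02,0,0,0,0.3],
    [0,0,-0.03,0,0,0,0.3],
    [0,0,-0.03,0,0,0,0.3],
    [0,0,-0.02,0,0,0,0.3],
    [0,0,0,0,0,0,0.3]
  ]
}}

```text
clock: 7.9
eef_pos: [0.4425, 0.2529, 0.1238]
tool_rot: [0.001, 0.607, 0.795, 0.002]
force: [0.3, 0.4, -2.3]
width: 0.0498
grip_force: 20.0
```

```bash
python3 -c "
from h import *
print(manip.sense()['width'],manip.sense()['grip_force'])
plan([624,75.5,100],0.4,8)"
```

```text
0.04981833828019571 19.999631345272064
n 8 row [-0.0254, 0.0191, 0.003] [0.0005, -0.0002, 0.0324] psi now 15.2 t 7.9 tcp [442.5 252.9 123.8]
```

Emit:
{"api": "drive_tool", "payload": {
  "targets": [
    [-0.025,0.019,0.003,0,0,0.032,0.3],
    [-0.025,0.019,0.003,0,0,0.032,0.3],
    [-0.025,0.019,0.003,0,0,0.032,0.3],
    [-0.025,0.019,0.003,0,0,0.032,0.3],
    [-0.025,0.019,0.003,0,0,0.032,0.3],
    [-0.025,0.019,0.003,0,0,0.032,0.3],
    [-0.025,0.019,0.003,0,0,0.032,0.3],
    [-0.025,0.019,0.003,0,0,0.032,0.3],
    [0,0,0,0,0,0,0.3],
    [0,0,0,0,0,0,0.3]
  ]
}}

```text
clock: 8.9
eef_pos: [0.6205, 0.0777, 0.0956]
tool_rot: [-0.001, 0.704, 0.71, -0.001]
force: [-0.1, 0.5, -2.2]
width: 0.0501
grip_force: 20.0
```

```bash
python3 -c "
from w import *
plan([624,75.5,30],0.4,3)
look('w4',['extraction_carrier'])
m=eyes.camera_model('wrist');p,d=eyes.grab_frame('wrist')
P,uv=cloud('wrist',d,np.ones((400,640),bool),m)
g=p[uv[:,1],uv[:,0]].max(1); B=P[(g<60)&(P[:,2]<.022)&(P[:,2]>.009)&(abs(P[:,0]-.624)<.06)&(P[:,1]>.0)&(P[:,1]<.36)]
hy,e=np.histogram(B[:,1]*1000,bins=np.arange(0,340,4)); print([(int(a),int(h)) for a,h in zip(e,hy) if h>15])
hx,e=np.histogram(B[B[:,1]>.12][:,0]*1000,bins=np.arange(570,680,4)); print([(int(a),int(h)) for a,h in zip(e,hx) if h>5])
"
```

```text
n 3 row [-0.0007, 0.0012, 0.0219] [-0.001, 0.0, 0.0007] psi now 0.5 t 8.9 tcp [620.5  77.7  95.6]
[(80, 19), (84, 22), (88, 43), (92, 36), (96, 39), (100, 30), (104, 31), (108, 35), (112, 355), (116, 38), (120, 40), (124, 48), (128, 28), (132, 20), (136, 20), (140, 22), (144, 20), (148, 20), (152, 19), (156, 17), (160, 19), (164, 20), (168, 20), (172, 20), (176, 20), (180, 20), (184, 144), (188, 19), (192, 22), (196, 20)]
[(582, 15), (586, 404), (590, 21), (594, 19), (598, 20), (602, 20), (606, 20), (610, 19), (658, 80), (662, 8)]
```

View pics/w4.png

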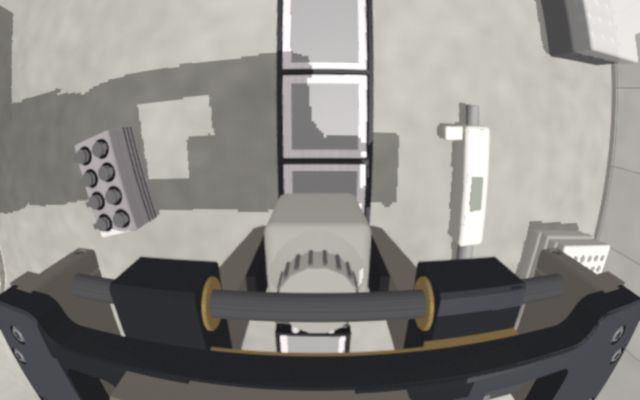

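The carrier fills the view's middle, with cross ribs at rows 72 and 160. From depth they are at y=114 and 187 and the side ribs at x=588 and 660, so the origin is (624,175.5). The bottle goes to y=76.5.

Emit:
{"api": "drive_tool", "payload": {
  "targets": [
    [-0.001,0.0035,0.02,0,0,0,0.3],
    [0,0,0.02,0,0,0,0.3],
    [0,0,0.015,0,0,0,0.3],
    [0,0,0.008,0,0,0,0.3],
    [0,0,0,0,0,0,0.3],
    [0,0,0,0,0,0,0.3]
  ]
}}

```text
clock: 9.65
eef_pos: [0.6254, 0.0775, 0.035]
tool_rot: [0.0, 0.703, 0.711, 0.0]
force: [0.2, -0.2, -1.8]
width: 0.0496
grip_force: 20.0
```

```bash
python3 -c "
from h import *
plan([624,76.5,29],0.4,1); print(manip.sense()['force'])"
```

```text
n 1 row [-0.001, -0.0014, 0.006] [0.0004, -0.0001, 0.0033] psi now 0.6 t 9.7 tcp [625.4  77.5  35. ]
[ 0.21568359 -0.22204851 -1.79009944]
```

Emit:
{"api": "drive_tool", "payload": {
  "targets": [
    [-0.001,-0.001,0.003,0,0,0,0.3],
    [0,0,0.002,0,0,0,0.3],
    [0,0,0.001,0,0,0,0.3],
    [0,0,0,0,0,0,0.3],
    [0,0,0,0,0,0,0.9],
    [0,0,0,0,0,0,0.9],
    [0,0,0,0,0,0,0.9],
    [0,0,0,0,0,0,0.9],
    [0,0,-0.02,0,0,0,0.9],
    [0,0,-0.04,0,0,0,0.9],
    [0,0,-0.04,0,0,0,0.9],
    [0,0,0,0,0,0,0.9]
  ]
}}

```text
clock: 10.85
eef_pos: [0.6278, 0.0767, 0.1343]
tool_rot: [0.003, 0.704, 0.711, 0.004]
force: [0.3, 0.4, 0.4]
width: 0.0825
grip_force: 0.0
```

```bash
python3 -c "
from h import *
print(manip.sense()['force'])
plan([506,360,170],0,9)"
```

```text
[0.27659614 0.38988818 0.39138988]
n 9 row [0.0316, -0.0133, -0.004] [0.001, -0.0001, 0.0011] psi now 0.6 t 10.8 tcp [627.8  76.7 134.3]
```

Emit:
{"api": "drive_tool", "payload": {
  "targets": [
    [0.032,-0.013,-0.004,0.001,0,0,0.9],
    [0.032,-0.013,-0.004,0.001,0,0,0.9],
    [0.032,-0.013,-0.004,0.001,0,0,0.9],
    [0.032,-0.013,-0.004,0.001,0,0,0.9],
    [0.032,-0.013,-0.004,0.001,0,0,0.9],
    [0.032,-0.013,-0.004,0.001,0,0,0.9],
    [0.032,-0.013,-0.004,0.001,0,0,1],
    [0.032,-0.013,-0.004,0.001,0,0,1],
    [0.032,-0.013,-0.004,0,0,0,1],
    [0,0,0,0,0,0,1],
    [0,0,0,0,0,0,1]
  ]
}}

```text
clock: 11.95
eef_pos: [0.5039, 0.3634, 0.1645]
tool_rot: [-0.003, 0.703, 0.711, -0.003]
force: [-0.1, 0.9, -0.5]
width: 0.0916
grip_force: 0.0
```

```bash
python3 -c "
from w import *
look('w5',['large_jar'])
p,d=eyes.grab_frame('scene'); t=eyes.trace('square_bottle','scene')[0]
P,uv=cloud('scene',d,cv2.erode(t['pixels'].astype(np.uint8),np.ones((2,2)))>0); T=P[P[:,2]>.085];print('sq',t['p'],np.percentile(P[:,2],97),rect(T))
plan([506,413,90],0,3)"
```

```text
large_jar 0.89 [323 131] zt 61 top [506.4 422.5] [50. 50.] 46.0 all [506.4 422.5] [50. 50.] 46.0
sq 0.79 0.09444883068406447 (array([630.5,  76.4]), array([24.6, 30.6]), 36.0)
n 3 row [0.017, 0.0007, 0.0249] [-0.0028, 0.0002, 0.0029] psi now 0.5 t 12.2 tcp [504.8 361.9 164.7]
```

```bash
python3 -c "
from h import *
plan([506,420,80],0,3)"
```

```text
n 3 row [0.0194, 0.0007, 0.0282] [-0.0028, 0.0002, 0.0029] psi now 0.5 t 12.2 tcp [504.8 361.9 164.7]
```

Emit:
{"api": "drive_tool", "payload": {
  "targets": [
    [0.019,0.001,0.028,-0.003,0,0.003,1],
    [0.019,0.001,0.028,0,0,0.003,1],
    [0.019,0.0,0.028,0,0,0.003,1],
    [0,0,0,0,0,0,1],
    [0,0,0.03,0,0,0,1],
    [0,0,0.026,0,0,0,1],
    [0,0,0,0,0,0,1],
    [0,0,0,0,0,0,0.4],
    [0,0,0,0,0,0,0.4],
    [0,0,0,0,0,0,0.4],
    [0,0,0,0,0,0,0.4],
    [0,0,0,0,0,0,0.4]
  ]
}}

```text
clock: 13.35
eef_pos: [0.5058, 0.4204, 0.0259]
tool_rot: [-0.002, 0.707, 0.708, -0.001]
force: [2.2, 0.9, 1.6]
width: 0.0541
grip_force: 0.8
```

Emit:
{"api": "drive_tool", "payload": {
  "targets": [
    [0,0,0,0,0,0,0.4],
    [0,0,0,0,0,0,0.4],
    [0,0,0,0,0,0,0.4]
  ]
}}

```text
clock: 13.65
eef_pos: [0.5058, 0.4205, 0.0259]
tool_rot: [-0.002, 0.707, 0.708, -0.001]
force: [-0.4, -0.6, 6.3]
width: 0.0536
grip_force: 20.0
```

```bash
python3 -c "
from h import *
plan([506,420,130],0,3)"
```

```text
n 3 row [-0.0001, -0.0, -0.0347] [-0.0013, -0.0002, 0.0004] psi now 0.1 t 13.7 tcp [505.8 420.5  25.9]
```

Emit:
{"api": "drive_tool", "payload": {
  "targets": [
    [0,0,-0.02,0,0,0,0.4],
    [0,0,-0.035,0,0,0,0.4],
    [0,0,-0.035,0,0,0,0.4],
    [0,0,-0.02,0,0,0,0.4]
  ]
}}

```text
clock: 14.05
eef_pos: [0.5064, 0.4207, 0.1377]
tool_rot: [-0.002, 0.707, 0.708, -0.001]
force: [0.1, -0.3, 0.3]
width: 0.0531
grip_force: 20.0
```

```bash
python3 -c "
from h import *
plan([624,150.5,100],0.4,8)"
```

```text
n 8 row [-0.0338, 0.0146, 0.0047] [-0.0004, -0.0002, -0.0007] psi now 0.1 t 14.1 tcp [506.4 420.7 137.7]
```

Emit:
{"api": "drive_tool", "payload": {
  "targets": [
    [-0.034,0.015,0.004,0,0,0,0.4],
    [-0.034,0.015,0.004,0,0,0,0.4],
    [-0.034,0.015,0.004,0,0,0,0.4],
    [-0.034,0.015,0.004,0,0,0,0.4],
    [-0.034,0.015,0.004,0,0,0,0.4],
    [-0.034,0.015,0.004,0,0,0,0.4],
    [-0.034,0.015,0.004,0,0,0,0.4],
    [-0.034,0.014,0.005,0,0,0,0.4],
    [0,0,0,0,0,0,0.4],
    [0,0,0,0,0,0,0.4]
  ]
}}

```text
clock: 15.05
eef_pos: [0.6246, 0.1476, 0.101]
tool_rot: [-0.002, 0.707, 0.707, -0.002]
force: [-0.4, -0.6, -1.2]
width: 0.0536
grip_force: 20.0
```

```bash
python3 -c "
from w import *
plan([624,150.5,36],0.4,4)
m=eyes.camera_model('wrist'); p,d=eyes.grab_frame('wrist'); cv2.imwrite('pics/w6.png',p[:,:,::-1]); s=manip.sense(); print(s['width'],s['grip_force'])"
```

```text
n 4 row [0.0007, -0.0001, 0.0163] [-0.0015, -0.0, -0.002] psi now -0.1 t 15.1 tcp [624.6 147.6 101. ]
0.05388583970179135 19.999883472919464
```

View pics/w6.png

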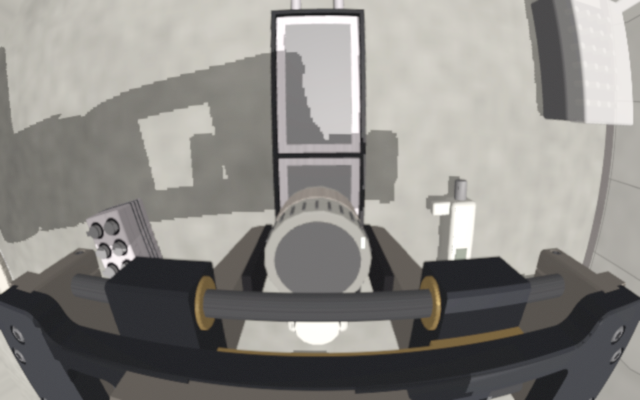

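The jar is held upright at (320,255), over the middle bay and centred between the side ribs. Lowering.

Emit:
{"api": "drive_tool", "payload": {
  "targets": [
    [0.001,0,0.02,-0.002,0,0,0.4],
    [0.001,0,0.02,-0.002,0,0,0.4],
    [0.001,0,0.018,-0.002,0,0,0.4],
    [0,0,0.006,0,0,0,0.4],
    [0,0,0,0,0,0,0.4],
    [0,0,0,0,0,0,0.4]
  ]
}}

```text
clock: 15.7
eef_pos: [0.625, 0.152, 0.0382]
tool_rot: [0.001, 0.706, 0.708, 0.001]
force: [-0.7, -0.1, -0.8]
width: 0.0536
grip_force: 20.0
```

```bash
python3 -c "
from h import *
plan([624,150.5,32],0.4,1); print(manip.sense()['force'])"
```

```text
n 1 row [-0.0015, -0.0011, 0.0062] [0.0018, -0.0002, -0.0052] psi now 0.1 t 15.7 tcp [625.  152.   38.2]
[-0.70640856 -0.14573207 -0.77053795]
```

Emit:
{"api": "drive_tool", "payload": {
  "targets": [
    [-0.001,-0.001,0.003,0.002,0,0,0.4],
    [0,0,0.002,0,0,0,0.4],
    [0,0,0.0015,0,0,0,0.4],
    [0,0,0,0,0,0,0.4],
    [0,0,0,0,0,0,0.9],
    [0,0,0,0,0,0,0.9],
    [0,0,0,0,0,0,0.9],
    [0,0,0,0,0,0,0.9],
    [0,0,-0.02,0,0,0,0.9],
    [0,0,-0.05,0,0,0,0.9],
    [0,0,-0.05,0,0,0,0.9],
    [0,0,-0.02,0,0,0,0.9]
  ]
}}

```text
clock: 16.9
eef_pos: [0.6261, 0.1508, 0.176]
tool_rot: [0.001, 0.707, 0.707, 0.002]
force: [0.9, 0.1, -0.8]
width: 0.083
grip_force: 0.0
```

```bash
python3 -c "
from h import *
print(manip.sense()['force'])
plan([440,-310,200],-22,16)"
```

```text
[ 0.87940201  0.05520445 -0.84182814]
n 16 row [-0.0306, -0.0063, -0.0015] [0.0003, -0.0001, 0.0241] psi now 0.1 t 16.9 tcp [626.1 150.8 176. ]
```

Emit:
{"api": "drive_tool", "payload": {
  "targets": [
    [-0.03,-0.006,-0.002,0,0,0.024,0.9],
    [-0.03,-0.006,-0.002,0,0,0.024,0.9],
    [-0.03,-0.006,-0.002,0,0,0.024,0.9],
    [-0.03,-0.006,-0.002,0,0,0.024,0.9],
    [-0.03,-0.006,-0.002,0,0,0.024,0.9],
    [-0.03,-0.006,-0.002,0,0,0.024,0.9],
    [-0.03,-0.006,-0.002,0,0,0.024,0.9],
    [-0.03,-0.006,-0.002,0,0,0.024,0.9],
    [-0.03,-0.006,-0.002,0,0,0.024,0.9],
    [-0.03,-0.006,-0.002,0,0,0.024,0.9],
    [-0.03,-0.006,-0.002,0,0,0.024,0.9],
    [-0.03,-0.006,-0.002,0,0,0.024,0.9]
  ]
}}

```text
clock: 18.1
eef_pos: [0.5053, -0.1972, 0.1952]
tool_rot: [-0.0, 0.801, 0.598, -0.0]
force: [0.7, 0.1, 0.7]
width: 0.083
grip_force: 0.0
```

Emit:
{"api": "drive_tool", "payload": {
  "targets": [
    [-0.03,-0.006,-0.001,0,0,0.024,0.9],
    [-0.03,-0.006,-0.001,0,0,0.024,0.9],
    [-0.03,-0.006,0,0,0,0.024,0.9],
    [-0.03,-0.006,0,0,0,0.024,0.9],
    [0,0,0,0,0,0,0.9],
    [0,0,0,0,0,0,0.9]
  ]
}}

```text
clock: 18.7
eef_pos: [0.4449, -0.3025, 0.1971]
tool_rot: [-0.0, 0.829, 0.559, -0.0]
force: [-0.8, -0.7, 1.2]
width: 0.0829
grip_force: 0.0
```

```bash
python3 -c "
from w import *
look('w7',['trough','round_bottle','pcr_carrier'])
plan([454,-265,90],-22.3,4)"
```

```text
trough 0.83 [312 148] zt 51 top [ 453.2 -265.8] [37.4 97.7] -21.7 all [ 453.2 -265.8] [37.4 97.7] -21.7
round_bottle 0.93 [318 261] zt 85 top [ 410.1 -387.4] [22.8 23.1] 16.3 all [ 411.2 -383.7] [32.6 37.9] 65.0
round_bottle 0.61 [418 326] zt 86 top [ 495.9 -506. ] [10.5 23.1] 7.5 all [ 492.4 -506.4] [17.5 23.1] 7.5
round_bottle 0.6 [477 236] zt 85 top [ 604.5 -435.9] [17.2 22.9] 76.7 all [ 601.9 -433.8] [29.3 39.3] -62.7
round_bottle 0.59 [442 190] zt 86 top [ 573.5 -361. ] [22.4 22.4] 80.0 all [ 570.9 -358.4] [31.7 36.8] -51.1
pcr_carrier 0.59 [415  47] zt 17 top [ 613.7 -191.4] [ 79.  139.2] -0.5 all [ 613.7 -191.4] [ 79.  139.2] -0.5
pcr_carrier 0.57 [227  14] zt 43 top [426.3 -92.4] [12.7 33.6] -69.8 all [422.4 -84.3] [32.8 34.8] 65.6
n 4 row [0.0092, -0.0015, 0.0268] [-0.0002, 0.0001, 0.0019] psi now -21.9 t 18.9 tcp [ 445.6 -301.4  197.2]
```

View pics/w7.png

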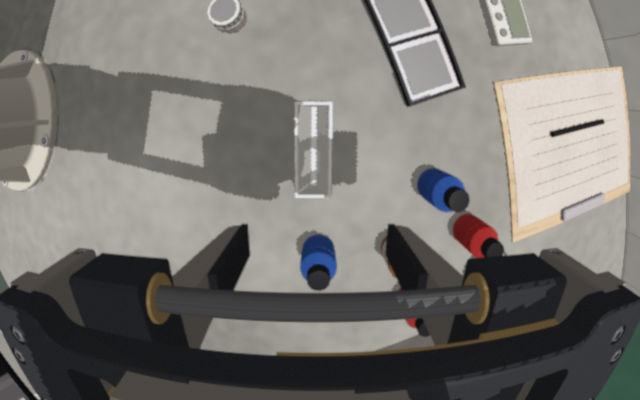

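The trough is at (313,148), along the tool's x, with the blue bottle at (318,261) well clear of it. Picking.

Emit:
{"api": "drive_tool", "payload": {
  "targets": [
    [0.009,-0.0015,0.027,0,0,0.002,0.9],
    [0.009,-0.0015,0.027,0,0,0.002,0.9],
    [0.009,-0.0015,0.027,0,0,0,0.9],
    [0.009,-0.001,0.027,0,0,0,0.9],
    [0,0,0,0,0,0,0.9],
    [0,0,0.035,0,0,0,0.9],
    [0,0,0.032,0,0,0,0.9],
    [0,0,0,0,0,0,0.9],
    [0,0,0,0,0,0,0.2],
    [0,0,0,0,0,0,0.2],
    [0,0,0,0,0,0,0.2],
    [0,0,0,0,0,0,0.2]
  ],
  "newtons": 12
}}

```text
clock: 20.1
eef_pos: [0.4541, -0.2673, 0.0234]
tool_rot: [0.001, 0.83, 0.558, 0.0]
force: [0.4, 0.6, 0.3]
width: 0.0528
grip_force: 0.0
```

Emit:
{"api": "drive_tool", "payload": {
  "targets": [
    [0,0,0,0,0,0,0.2],
    [0,0,0,0,0,0,0.2],
    [0,0,0,0,0,0,0.2],
    [0,0,0,0,0,0,0.2]
  ]
}}

```text
clock: 20.5
eef_pos: [0.4536, -0.267, 0.0226]
tool_rot: [-0.0, 0.83, 0.558, -0.0]
force: [-1.3, -0.7, 6.5]
width: 0.0382
grip_force: 12.0
```

```bash
python3 -c "
from h import *
plan([454,-265,170],-22.3,4)"
```

```text
n 4 row [0.0005, -0.0001, -0.0369] [-0.0001, 0.0001, 0.0005] psi now -22.2 t 20.5 tcp [ 453.6 -267.    22.6]
```

Emit:
{"api": "drive_tool", "payload": {
  "targets": [
    [0,0,-0.03,0,0,0,0.2],
    [0,0,-0.04,0,0,0,0.2],
    [0,0,-0.04,0,0,0,0.2],
    [0,0,-0.04,0,0,0,0.2]
  ]
}}

```text
clock: 20.9
eef_pos: [0.453, -0.2666, 0.1734]
tool_rot: [-0.001, 0.83, 0.558, -0.001]
force: [0.3, -0.2, -0.3]
width: 0.0376
grip_force: 12.0
```

```bash
python3 -c "
from h import *
plan([624,248,140],0.4,16)"
```

```text
n 16 row [0.0339, 0.004, 0.0021] [-0.0001, -0.0, -0.0246] psi now -22.2 t 20.9 tcp [ 453.  -266.6  173.4]
```

Emit:
{"api": "drive_tool", "payload": {
  "targets": [
    [0.034,0.004,0,0,0,-0.0245,0.2],
    [0.034,0.004,0,0,0,-0.0245,0.2],
    [0.034,0.004,0,0,0,-0.0245,0.2],
    [0.034,0.004,0,0,0,-0.0245,0.2],
    [0.034,0.004,0,0,0,-0.0245,0.2],
    [0.034,0.004,0,0,0,-0.0245,0.2],
    [0.034,0.004,0,0,0,-0.0245,0.2],
    [0.034,0.004,0,0,0,-0.0245,0.2],
    [0.034,0.004,0,0,0,-0.0245,0.2],
    [0.034,0.004,0,0,0,-0.0245,0.2],
    [0.034,0.004,0,0,0,-0.0245,0.2],
    [0.034,0.004,0,0,0,-0.0245,0.2]
  ]
}}

```text
clock: 22.1
eef_pos: [0.6013, 0.1163, 0.1717]
tool_rot: [-0.0, 0.739, 0.674, -0.001]
force: [-0.8, 0.4, -1.2]
width: 0.0381
grip_force: 12.0
```

Emit:
{"api": "drive_tool", "payload": {
  "targets": [
    [0.034,0.004,0,0,0,-0.0245,0.2],
    [0.034,0.004,0,0,0,-0.0245,0.2],
    [0.034,0.004,0,0,0,-0.0245,0.2],
    [0.034,0.004,0,0,0,-0.0245,0.2],
    [0,0,0.04,0,0,0,0.2],
    [0,0,0,0,0,0,0.2],
    [0,0,0,0,0,0,0.2]
  ]
}}

```text
clock: 22.8
eef_pos: [0.6238, 0.2491, 0.1312]
tool_rot: [-0.001, 0.705, 0.709, -0.002]
force: [0.5, -0.3, -0.6]
width: 0.0381
grip_force: 12.0
```

```bash
python3 -c "
from w import *
plan([624,248,36],0.4,5)
p,d=eyes.grab_frame('wrist'); cv2.imwrite('pics/w8.png',p[:,:,::-1])"
```

```text
n 5 row [-0.0002, 0.0001, 0.019] [-0.0008, 0.0003, -0.0004] psi now 0.3 t 22.8 tcp [623.8 249.1 131.2]
```

View pics/w8.png

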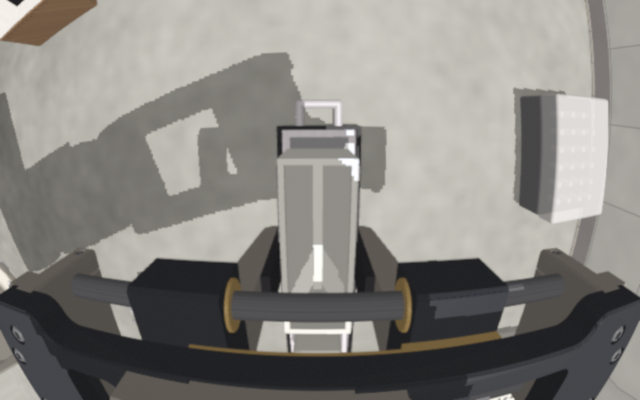

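The trough at (318,210) is square over the long bay, whose end rib is at row 130. Lowering.

Emit:
{"api": "drive_tool", "payload": {
  "targets": [
    [-0.0005,0,0.03,-0.002,0,0,0.2],
    [-0.0005,0,0.03,-0.001,0,0,0.2],
    [0,0,0.025,-0.001,0,0,0.2],
    [0,0,0.01,0,0,0,0.2],
    [0,0,0,0,0,0,0.2],
    [0,0,0,0,0,0,0.2]
  ]
}}

```text
clock: 23.45
eef_pos: [0.6261, 0.2488, 0.0387]
tool_rot: [0.001, 0.706, 0.709, 0.002]
force: [0.7, 1.0, -0.0]
width: 0.0378
grip_force: 12.0
```

```bash
python3 -c "
from h import *
plan([624,248,28.6],0.4,1); print(manip.sense()['force'])"
```

```text
n 1 row [-0.0008, -0.0022, 0.0101] [0.0049, -0.0007, -0.0025] psi now 0.3 t 23.4 tcp [626.1 248.8  38.7]
[ 0.70840929  1.01792168 -0.04375371]
```

Emit:
{"api": "drive_tool", "payload": {
  "targets": [
    [-0.001,-0.002,0.005,0.004,0,0,0.2],
    [0,0,0.003,0,0,0,0.2],
    [0,0,0.002,0,0,0,0.2],
    [0,0,0,0,0,0,0.2],
    [0,0,0,0,0,0,0.8],
    [0,0,0,0,0,0,0.8],
    [0,0,0,0,0,0,0.8],
    [0,0,0,0,0,0,0.8],
    [0,0,-0.02,0,0,0,0.8],
    [0,0,-0.05,0,0,0,0.8],
    [0,0,-0.05,0,0,0,0.8],
    [0,0,-0.05,0,0,0,0.7]
  ]
}}

```text
clock: 24.65
eef_pos: [0.6227, 0.2476, 0.1985]
tool_rot: [-0.0, 0.705, 0.709, -0.001]
force: [0.5, -0.7, -0.7]
width: 0.0674
grip_force: 0.0
```

```bash
python3 -c "
from w import *
look('w9',['trough'])
plan([480,-381,210],-55,20)"
```

```text
trough 0.65 [318 182] zt 57 top [621.8 250. ] [37.7 99.9] -0.1 all [621.8 250. ] [37.7 99.9] -0.1
trough 0.45 [318 264] zt 66 top [622.3 153.2] [51.6 51.8] -75.2 all [622.2 153.6] [51.9 51.9] 10.2
n 20 row [-0.0328, 0.0075, -0.0003] [0.0004, -0.0004, 0.0482] psi now 0.3 t 24.8 tcp [627.  249.3 205. ]
```

```bash
python3 -c "
from h import *
plan([466,-453,210],-55,22)"
```

```text
n 22 row [-0.0332, 0.0078, -0.0003] [0.0003, -0.0004, 0.0439] psi now 0.3 t 24.8 tcp [627.  249.3 205. ]
```

Emit:
{"api": "drive_tool", "payload": {
  "targets": [
    [-0.033,0.008,0,0,0,0.044,0.7],
    [-0.033,0.008,0,0,0,0.044,0.7],
    [-0.033,0.008,0,0,0,0.044,0.7],
    [-0.033,0.008,0,0,0,0.044,0.7],
    [-0.033,0.008,0,0,0,0.044,0.7],
    [-0.033,0.008,0,0,0,0.044,0.7],
    [-0.033,0.008,0,0,0,0.044,0.7],
    [-0.033,0.008,0,0,0,0.044,0.7],
    [-0.033,0.008,0,0,0,0.044,0.7],
    [-0.033,0.008,0,0,0,0.044,0.7],
    [-0.033,0.008,0,0,0,0.044,0.7]
  ]
}}

```text
clock: 25.85
eef_pos: [0.6312, -0.1234, 0.1964]
tool_rot: [-0.0, 0.855, 0.518, -0.001]
force: [-0.1, 0.1, -0.2]
width: 0.0645
grip_force: 0.0
```

Emit:
{"api": "drive_tool", "payload": {
  "targets": [
    [-0.033,0.008,0,0,0,0.044,0.7],
    [-0.033,0.008,0,0,0,0.044,0.7],
    [-0.033,0.008,0,0,0,0.044,0.7],
    [-0.033,0.008,0,0,0,0.044,0.7],
    [-0.033,0.008,0,0,0,0.044,0.7],
    [-0.033,0.008,0,0,0,0.044,0.7],
    [-0.033,0.008,0,0,0,0.044,0.7],
    [-0.033,0.008,0,0,0,0.044,0.7],
    [-0.033,0.008,0,0,0,0.044,0.7],
    [-0.033,0.008,0,0,0,0.044,0.7],
    [-0.033,0.008,0,0,0,0.044,0.7],
    [0,0,0,0,0,0,0.7]
  ]
}}

```text
clock: 27.05
eef_pos: [0.4644, -0.4561, 0.1965]
tool_rot: [-0.0, 0.955, 0.297, -0.001]
force: [0.3, 0.1, -0.3]
width: 0.0641
grip_force: 0.0
```

```bash
python3 -c "
from w import *
look('w10',['round_bottle'])
plan([507,-424,120],-55,3)"
```

```text
round_bottle 0.93 [381  68] zt 86 top [ 604.5 -440. ] [22.5 24. ] -43.2 all [ 600.9 -439.4] [34.2 39.1] -13.8
round_bottle 0.8 [240 189] zt 86 top [ 410.9 -389.5] [22.6 23.3] 35.8 all [ 414.3 -390.5] [33.3 38. ] -9.1
round_bottle 0.75 [314 136] zt 86 top [ 504.  -425.1] [23.7 23.9] -55.6 all [ 504.7 -424.6] [37.2 37.7] -26.3
round_bottle 0.7 [305  49] zt 86 top [ 574.1 -363.7] [23.5 23.7] 35.9 all [ 572.2 -366.2] [35.6 38.7] 44.6
round_bottle 0.57 [375 179] zt 86 top [ 503.  -504.7] [22.5 23.8] -64.6 all [ 503.3 -501.5] [34.4 38.3] 88.3
n 3 row [0.0167, -0.0003, 0.0255] [-0.0004, 0.0002, -0.0014] psi now -55.2 t 27.1 tcp [ 466.4 -453.6  196.6]
```

View pics/w10.png

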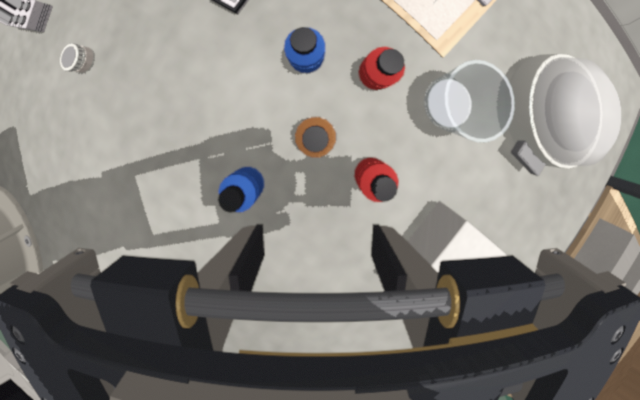

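The amber bottle shows at (315,136) with its look-alikes clear on both sides of the fingers. I'll check that the beaker at (475,100) and the bowl clear the gripper's body.

```bash
python3 -c "
from w import *
for cam in ('side','scene'):
    p,d=eyes.grab_frame(cam); P,uv=cloud(cam,d,np.ones((400,640),bool))
    a=np.radians(-55); yv=np.array([np.cos(a),np.sin(a)]); xv=np.array([-yv[1],yv[0]]); D=P[:,:2]-[.505,-.425]
    r=P[(P[:,2]>.088)&(P[:,2]<.14)&(np.hypot(*D.T)<.2)]; D=r[:,:2]-[.505,-.425]
    l=np.c_[D@xv,D@yv]; print(cam,len(r), [ (np.round(b*1000).tolist(),round(z*1000)) for b,z in zip(l[::max(1,len(l)//12)],r[::max(1,len(l)//12),2])])
plan([505,-425,115],-55,3)"
```

```text
side 0 []
scene 2 [([-141.0, 125.0], 88), ([9.0, 163.0], 88)]
n 3 row [0.0156, -0.0003, 0.0273] [-0.0004, 0.0002, -0.0008] psi now -55.1 t 27.2 tcp [ 467.3 -452.6  196.8]
```

Emit:
{"api": "drive_tool", "payload": {
  "targets": [
    [0.0155,-0.0003,0.027,0,0,0,0.7],
    [0.0155,0,0.027,0,0,0,0.7],
    [0.0155,0,0.027,0,0,0,0.7],
    [0,0,0,0,0,0,0.7],
    [0,0,0,0,0,0,0.7]
  ]
}}

```text
clock: 27.75
eef_pos: [0.5053, -0.4257, 0.1161]
tool_rot: [-0.001, 0.954, 0.3, -0.001]
force: [0.0, -0.7, -0.5]
width: 0.0647
grip_force: 0.0
```

```bash
python3 -c "
from h import *
plan([505,-425,24],-55,3)"
```

```text
n 3 row [0.0001, -0.0002, 0.0307] [-0.0005, 0.0004, -0.0003] psi now -55.1 t 27.8 tcp [ 505.3 -425.7  116.1]
```

Emit:
{"api": "drive_tool", "payload": {
  "targets": [
    [0,0,0.031,0,0,0,0.7],
    [0,0,0.031,0,0,0,0.7],
    [0,0,0.029,0,0,0,0.7],
    [0,0,0,0,0,0,0.7],
    [0,0,0,0,0,0,0.25],
    [0,0,0,0,0,0,0.25],
    [0,0,0,0,0,0,0.25],
    [0,0,0,0,0,0,0.25],
    [0,0,0,0,0,0,0.25],
    [0,0,0,0,0,0,0.25]
  ],
  "newtons": 20
}}

```text
clock: 28.75
eef_pos: [0.5057, -0.4273, 0.0272]
tool_rot: [0.001, 0.954, 0.299, 0.0]
force: [-0.4, 1.6, 7.6]
width: 0.0411
grip_force: 20.0
```

```bash
python3 -c "
from h import *
plan([505,-425,150],-55,4)"
```

```text
n 4 row [0.0002, -0.0005, -0.0307] [0.0005, 0.0, -0.0007] psi now -55.2 t 28.8 tcp [ 505.7 -427.3   27.2]
```

Emit:
{"api": "drive_tool", "payload": {
  "targets": [
    [0,0,-0.025,0,0,0,0.25],
    [0,0,-0.035,0,0,0,0.25],
    [0,0,-0.035,0,0,0,0.25],
    [0,0,-0.035,0,0,0,0.25],
    [0,0,0,0,0,0,0.25]
  ]
}}

```text
clock: 29.25
eef_pos: [0.5075, -0.4288, 0.1615]
tool_rot: [0.004, 0.954, 0.299, 0.002]
force: [0.3, -0.2, -0.4]
width: 0.0414
grip_force: 20.0
```

```bash
python3 -c "
from h import *
plan([615,-221,150],-0.5,9)"
```

```text
n 9 row [0.0269, -0.0017, 0.0013] [0.001, 0.0003, -0.106] psi now -55.2 t 29.2 tcp [ 507.5 -428.8  161.5]
```

Emit:
{"api": "drive_tool", "payload": {
  "targets": [
    [0.027,-0.0017,0.001,0.001,0,-0.106,0.25],
    [0.027,-0.0017,0.001,0.001,0,-0.106,0.25],
    [0.027,-0.0017,0.001,0.001,0,-0.106,0.25],
    [0.027,-0.0017,0.001,0.001,0,-0.106,0.25],
    [0.027,-0.0017,0.001,0.001,0,-0.106,0.25],
    [0.027,-0.0017,0.001,0.001,0,-0.106,0.25],
    [0.027,-0.0017,0.001,0.001,0,-0.106,0.25],
    [0.027,-0.0017,0.001,0.001,0,-0.106,0.25],
    [0.027,-0.0017,0.001,0.001,0,-0.106,0.25],
    [0,0,0.035,0,0,0,0.25],
    [0,0,0,0,0,0,0.25],
    [0,0,0,0,0,0,0.25]
  ]
}}

```text
clock: 30.45
eef_pos: [0.6113, -0.2179, 0.111]
tool_rot: [-0.005, 0.71, 0.704, -0.002]
force: [-0.2, -0.7, -0.5]
width: 0.0417
grip_force: 20.0
```

```bash
python3 -c "
from w import *
plan([615,-221,36],-0.5,3)
m=eyes.camera_model('wrist');p,d=eyes.grab_frame('wrist'); cv2.imwrite('pics/w11.png',p[:,:,::-1])
P,uv=cloud('wrist',d,np.ones((400,640),bool),m)
g=p[uv[:,1],uv[:,0]].max(1); B=P[(g<60)&(P[:,2]<.022)&(P[:,2]>.009)&(abs(P[:,0]-.615)<.06)&(P[:,1]>-.28)&(P[:,1]<-.03)]
hy,e=np.histogram(B[:,1]*1000,bins=np.arange(-280,-30,3)); print([(int(a),int(h)) for a,h in zip(e,hy) if h>50])
hx,e=np.histogram(B[B[:,1]>-.18][:,0]*1000,bins=np.arange(560,680,3)); print([(int(a),int(h)) for a,h in zip(e,hx) if h>30])
"
```

```text
n 3 row [-0.0011, 0.0014, 0.025] [-0.0035, -0.0015, -0.0002] psi now -0.5 t 30.4 tcp [ 611.3 -217.9  111. ]
[(-187, 178), (-184, 94), (-64, 137)]
[(575, 147), (578, 218), (650, 51)]
```

View pics/w11.png

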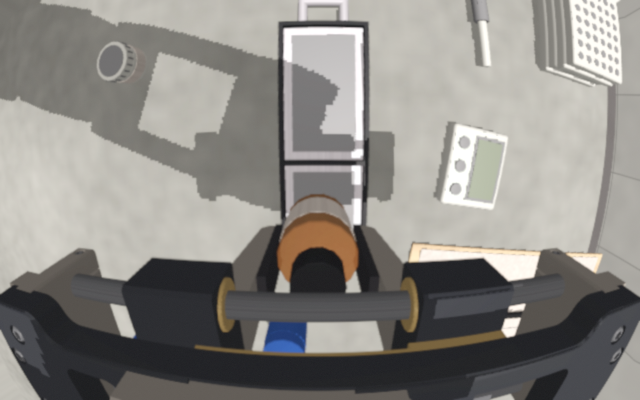

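The amber bottle is held upright at (318,250), ahead of it the rib at row 160. The ribs give a carrier origin of about (614.5,-160.5), so the bay centre is (615,-222).

Emit:
{"api": "drive_tool", "payload": {
  "targets": [
    [-0.0015,0.0012,0.025,-0.003,-0.001,0,0.25],
    [-0.0015,0.0012,0.025,-0.003,-0.001,0,0.25],
    [-0.0015,0.0012,0.02,-0.003,-0.001,0,0.25],
    [0,0,0,0,0,0,0.25],
    [0,0,0,0,0,0,0.25]
  ]
}}

```text
clock: 31.0
eef_pos: [0.6157, -0.223, 0.0425]
tool_rot: [0.0, 0.711, 0.704, 0.001]
force: [0.2, 0.5, -0.3]
width: 0.0412
grip_force: 20.0
```

```bash
python3 -c "
from h import *
plan([615,-222,33.2],-0.5,1); print(manip.sense()['force'])"
```

```text
n 1 row [0.001, -0.0007, 0.0093] [0.0011, -0.0006, -0.0012] psi now -0.6 t 31.0 tcp [ 615.7 -223.    42.5]
[ 0.15977667  0.535289   -0.32765467]
```

Emit:
{"api": "drive_tool", "payload": {
  "targets": [
    [0.001,-0.001,0.005,0.001,0,0,0.25],
    [0,0,0.003,0,0,0,0.25],
    [0,0,0.0015,0,0,0,0.25],
    [0,0,0,0,0,0,0.25],
    [0,0,0,0,0,0,0.8],
    [0,0,0,0,0,0,0.8],
    [0,0,0,0,0,0,0.8],
    [0,0,0,0,0,0,0.8],
    [0,0,-0.02,0,0,0,0.8],
    [0,0,-0.05,0,0,0,0.8],
    [0,0,-0.05,0,0,0,0.8],
    [0,0,-0.03,0,0,0,0.8]
  ]
}}

```text
clock: 32.2
eef_pos: [0.6156, -0.2219, 0.1857]
tool_rot: [0.001, 0.71, 0.704, 0.001]
force: [1.0, -1.2, 0.6]
width: 0.0734
grip_force: 0.0
```

```bash
python3 -c "
from h import *
plan([416,45,190],13.8,9)"
```

```text
n 9 row [0.0318, -0.0191, -0.0005] [0.0003, 0.0001, -0.0278] psi now -0.5 t 32.2 tcp [ 615.6 -221.9  185.7]
```

```bash
python3 -c "
from h import *
plan([443,49,190],13.8,9)"
```

```text
n 9 row [0.032, -0.016, -0.0005] [0.0003, 0.0001, -0.0278] psi now -0.5 t 32.2 tcp [ 615.6 -221.9  185.7]
```

Emit:
{"api": "drive_tool", "payload": {
  "targets": [
    [0.032,-0.016,0,0,0,-0.028,0.8],
    [0.032,-0.016,0,0,0,-0.028,0.8],
    [0.032,-0.016,0,0,0,-0.028,0.8],
    [0.032,-0.016,0,0,0,-0.028,0.8],
    [0.032,-0.016,0,0,0,-0.028,0.8],
    [0.032,-0.016,0,0,0,-0.028,0.8],
    [0.032,-0.016,0,0,0,-0.028,0.9],
    [0.032,-0.016,0,0,0,-0.028,0.9],
    [0.032,-0.016,0,0,0,-0.028,0.9],
    [0,0,0,0,0,0,0.9],
    [0,0,0,0,0,0,0.9]
  ]
}}

```text
clock: 33.3
eef_pos: [0.442, 0.0499, 0.1825]
tool_rot: [-0.0, 0.616, 0.788, 0.0]
force: [-0.9, -0.5, -0.7]
width: 0.0826
grip_force: 0.0
```

```bash
python3 -c "
from w import *
look('w12',['tube_block'])
plan([432,98,90],13.8,4)"
```

```text
tube_block 0.74 [319 138] zt 55 top [431.   98.4] [43.7 88.8] 12.8 all [431.   98.4] [43.7 88.8] 12.8
n 4 row [0.0125, 0.0003, 0.0231] [0.0001, -0.0002, 0.0005] psi now 13.9 t 33.4 tcp [442.7  49.1 182.4]
```

View pics/w12.png

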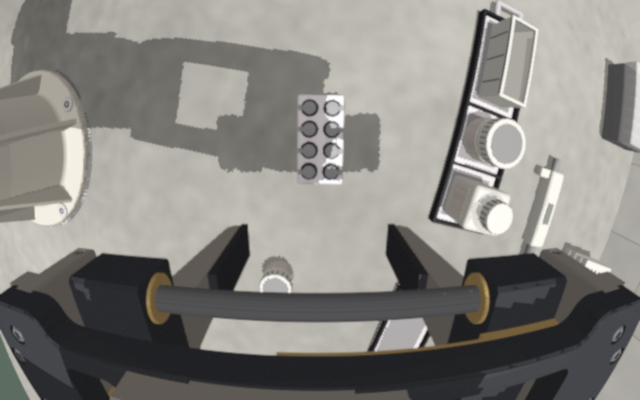

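The block is at (320,138), square to the tool, and the three extraction items stand in their bays at the right. Picking the block.

Emit:
{"api": "drive_tool", "payload": {
  "targets": [
    [0.0125,0,0.023,0,0,0,0.9],
    [0.0125,0,0.023,0,0,0,0.9],
    [0.0125,0,0.023,0,0,0,0.9],
    [0.0125,0,0.023,0,0,0,0.9],
    [0,0,0,0,0,0,0.9],
    [0,0,0.035,0,0,0,0.9],
    [0,0,0.035,0,0,0,0.9],
    [0,0,0,0,0,0,0.9],
    [0,0,0,0,0,0,0.9]
  ]
}}

```text
clock: 34.3
eef_pos: [0.4303, 0.0976, 0.0209]
tool_rot: [-0.001, 0.617, 0.787, -0.0]
force: [-0.1, -0.1, -0.1]
width: 0.0826
grip_force: 0.0
```

Emit:
{"api": "drive_tool", "payload": {
  "targets": [
    [0,0,0,0,0,0,0.25],
    [0,0,0,0,0,0,0.25],
    [0,0,0,0,0,0,0.25],
    [0,0,0,0,0,0,0.25],
    [0,0,0,0,0,0,0.25],
    [0,0,0,0,0,0,0.25],
    [0,0,0,0,0,0,0.25],
    [0,0,0,0,0,0,0.25]
  ],
  "newtons": 35
}}

```text
clock: 35.1
eef_pos: [0.431, 0.0986, 0.0209]
tool_rot: [0.0, 0.616, 0.788, 0.001]
force: [0.5, 0.3, 7.7]
width: 0.0456
grip_force: 35.0
```

```bash
python3 -c "
from h import *
plan([432,98,150],13.8,4)"
```

```text
n 4 row [-0.0002, 0.0002, -0.0323] [0.0005, -0.0003, 0.0006] psi now 13.9 t 35.1 tcp [431.   98.6  20.9]
```

Emit:
{"api": "drive_tool", "payload": {
  "targets": [
    [0,0,-0.02,0,0,0,0.25],
    [0,0,-0.03,0,0,0,0.25],
    [0,0,-0.04,0,0,0,0.25],
    [0,0,-0.03,0,0,0,0.25],
    [0,0,0,0,0,0,0.25]
  ]
}}

```text
clock: 35.6
eef_pos: [0.4317, 0.0985, 0.1432]
tool_rot: [0.001, 0.616, 0.788, 0.002]
force: [-0.1, 0.3, -4.4]
width: 0.0457
grip_force: 35.0
```

```bash
python3 -c "
from h import *
print(manip.sense()['grip_force'],manip.sense()['force'])
plan([615,-123,110],-0.6,10)"
```

```text
34.97514545917511 [-0.10631453  0.34705932 -4.43111896]
n 10 row [-0.0244, 0.0154, 0.0033] [0.0005, -0.0002, 0.0254] psi now 13.9 t 35.6 tcp [431.7  98.5 143.2]
```

Emit:
{"api": "drive_tool", "payload": {
  "targets": [
    [-0.0245,0.0155,0.003,0,0,0.0254,0.25],
    [-0.0245,0.0155,0.003,0,0,0.0254,0.25],
    [-0.0245,0.0155,0.003,0,0,0.0254,0.25],
    [-0.0245,0.0155,0.003,0,0,0.0254,0.25],
    [-0.0245,0.0155,0.003,0,0,0.0254,0.25],
    [-0.0245,0.0155,0.003,0,0,0.0254,0.25],
    [-0.0245,0.0155,0.003,0,0,0.0254,0.25],
    [-0.0245,0.0155,0.003,0,0,0.0254,0.25],
    [-0.0245,0.0155,0.003,0,0,0.0254,0.25],
    [-0.0245,0.0155,0.003,0,0,0.0254,0.25],
    [0,0,0,0,0,0,0.25],
    [0,0,0,0,0,0,0.25]
  ]
}}

```text
clock: 36.8
eef_pos: [0.6129, -0.1243, 0.1073]
tool_rot: [-0.002, 0.711, 0.703, -0.001]
force: [-0.2, -0.5, -4.4]
width: 0.0454
grip_force: 35.0
```

```bash
python3 -c "
from w import *
plan([615,-123,40],-0.6,4)
p,d=eyes.grab_frame('wrist'); cv2.imwrite('pics/w13.png',p[:,:,::-1])"
```

```text
n 4 row [0.0003, 0.0006, 0.0168] [-0.0012, -0.0005, -0.0003] psi now -0.7 t 36.8 tcp [ 612.9 -124.3  107.3]
```

View pics/w13.png

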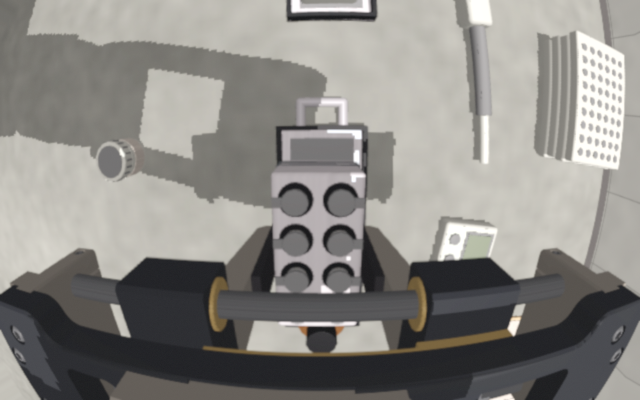

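The block (318,235) is square over the long bay, and the amber bottle's cap shows behind it at (320,340). Lowering.

Emit:
{"api": "drive_tool", "payload": {
  "targets": [
    [0,0.0005,0.025,-0.001,0,0,0.25],
    [0,0.0005,0.025,-0.001,0,0,0.25],
    [0,0.0005,0.018,-0.001,0,0,0.25],
    [0,0,0,0,0,0,0.25],
    [0,0,0,0,0,0,0.25]
  ]
}}

```text
clock: 37.35
eef_pos: [0.6153, -0.1235, 0.0417]
tool_rot: [-0.0, 0.711, 0.704, 0.001]
force: [0.2, 0.6, -3.8]
width: 0.0456
grip_force: 35.0
```

```bash
python3 -c "
from h import *
plan([615,-123,26.9],-0.6,1); print(manip.sense()['force'])"
```

```text
n 1 row [0.0005, -0.0004, 0.0148] [0.001, -0.0012, 0.0004] psi now -0.6 t 37.4 tcp [ 615.3 -123.5   41.7]
[ 0.15619459  0.59491403 -3.81270213]
```

Emit:
{"api": "drive_tool", "payload": {
  "targets": [
    [0,0,0.007,0,0,0,0.25],
    [0,0,0.004,0,0,0,0.25],
    [0,0,0.002,0,0,0,0.25],
    [0,0,0.0015,0,0,0,0.25],
    [0,0,0,0,0,0,0.25]
  ]
}}

```text
clock: 37.85
eef_pos: [0.616, -0.1243, 0.0273]
tool_rot: [0.0, 0.711, 0.703, 0.001]
force: [-0.5, 0.5, -4.1]
width: 0.0457
grip_force: 35.0
```

```bash
python3 -c "
from h import *
plan([615,-123,26.9],-0.6,1); print(manip.sense()['force'])"
```

```text
n 1 row [0.0013, -0.001, 0.0004] [0.0022, -0.001, -0.0006] psi now -0.6 t 37.9 tcp [ 616.  -124.3   27.3]
[-0.45458939  0.45424841 -4.10594242]
```

Emit:
{"api": "drive_tool", "payload": {
  "targets": [
    [0,0,0.001,0,0,0,0.25],
    [0,0,0,0,0,0,0.25],
    [0,0,0,0,0,0,0.8],
    [0,0,0,0,0,0,0.8],
    [0,0,0,0,0,0,0.8],
    [0,0,0,0,0,0,0.8],
    [0,0,-0.02,0,0,0,0.8],
    [0,0,-0.05,0,0,0,0.8],
    [0,0,-0.05,0,0,0,0.8],
    [-0.01,-0.03,-0.05,0,0,0,0.8],
    [0,-0.04,-0.03,0,0,0,0.8],
    [0,-0.04,0,0,0,0,0.8]
  ]
}}

```text
clock: 39.05
eef_pos: [0.5117, -0.1325, 0.2227]
tool_rot: [0.004, 0.711, 0.703, 0.003]
force: [0.5, 0.0, 0.3]
width: 0.0732
grip_force: 0.0
```

Emit:
{"api": "drive_tool", "payload": {
  "targets": [
    [0,-0.04,0,0,0,0,0.8],
    [0,-0.04,0,0,0,0,0.8],
    [0,0,0,0,0,0,0.8],
    [0,0,0,0,0,0,0.8]
  ]
}}

```text
clock: 39.45
eef_pos: [0.4304, -0.1311, 0.2188]
tool_rot: [0.001, 0.711, 0.703, 0.002]
force: [0.5, 0.2, 0.0]
width: 0.0738
grip_force: 0.0
```

```bash
python3 - <<'E'
from h import *
for c in ("scene","side"):
    p,d=eyes.grab_frame(c); cv2.imwrite(f"pics/{c}1.png",p[:,:,::-1])
    if c=="scene":
        for n in ["square_bottle","large_jar","round_bottle","trough","tube_block","small_jar","timer","pipette"]:
            for t in eyes.trace(n,c)[:5]:
                if t["p"]<.5: continue
                P,uv=cloud(c,d,cv2.erode(t["pixels"].astype(np.uint8),np.ones((2,2)))>0)
                zt=np.percentile(P[:,2],97); print(n,round(t["p"],2),uv.mean(0).astype(int),round(zt*1000),*rect(P[P[:,2]>zt-.012]))
i=cv2.resize(p[110:310,200:440],(720,600),interpolation=cv2.INTER_CUBIC); cv2.imwrite("pics/end.png",i[:,:,::-1])
E
```

```text
square_bottle 0.64 [368 210] 95 [628.1  75.7] [28.2 30.5] -35.8
large_jar 0.71 [396 211] 66 [628.5 151.4] [47.2 51.6] 15.4
round_bottle 0.93 [157 191] 84 [ 509.  -502.9] [18.3 20.8] 24.0
round_bottle 0.72 [257 215] 91 [ 621.6 -219. ] [17.7 19.6] 40.2
round_bottle 0.66 [205 208] 85 [ 579.9 -360.2] [20.6 22.1] -89.0
round_bottle 0.64 [203 166] 84 [ 416.1 -387.2] [19.6 21.6] -35.6
round_bottle 0.59 [174 218] 85 [ 611.8 -437.2] [19.9 20.3] 75.7
trough 0.66 [431 210] 56 [625.3 249.1] [ 40.3 100.5] 0.8
tube_block 0.72 [294 216] 60 [ 620.1 -122.1] [46.6 86.4] 1.5
small_jar 0.53 [307 168] 42 [432.3 -77.7] [28.4 29.5] 43.1
timer 0.63 [270 269] 20 [ 764.7 -186.5] [59.2 72.4] -7.8
pipette 0.78 [372 261] 26 [760.3  42.4] [ 35.3 247. ] 3.6
```

View pics/end.png

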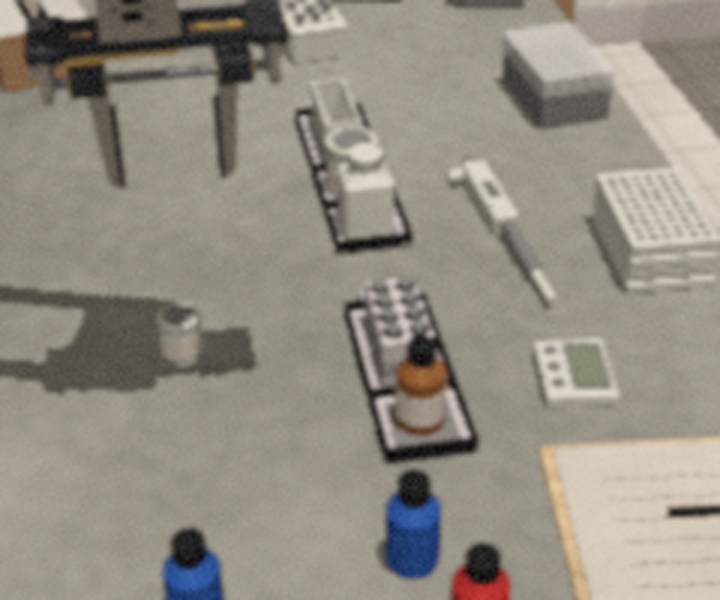

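All five stand in their bays at the right heights (tops at 95, 66, 91, 56 and 60 mm) and the other things are where they were. Handing in.

```bash
python3 -c "
from cell import order
print(order.sign_off())"
```

```text
the job is handed in; nothing more can be done
None
```

Both carriers are made up and handed in at about 40 s: the square bottle, larger jar and trough are in the extraction carrier, and the amber bottle and tube block are in the PCR carrier, all upright; I left the small jar, timer, pipette and look-alike bottles alone.

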